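# Stow the tray paddle in the splash locker

## Robot

A 6-joint arm with a two-finger parallel gripper is mounted at the origin on the work surface. World frame = base frame: x ahead of the robot, y to its left, z up, the work surface at z = 0. Lengths are in m, angles in degrees, forces in N, time in s.
With the tool pointing down it reaches from about 0.3 to 0.75 m from the base axis. Payload 8.5 kg.
Tool frame: the origin (TCP) lies at the very end of the fingers, on their centre line; the grasp point (between the pads) lies 19 mm behind it (env.grasp_offset is the distance from the TCP to the grasp point, in m); y points along the fingers, z is the direction in which the jaws open and shut, and the axes are right-handed (so a half turn about y gives the same grasp; the last joint's range is limited). The gripper opens to 85 mm and grips with 20 to 120 N. Pads are 22 mm wide; open, the fingers measure 114 mm over their backs; the gripper's body (76 mm by 85 mm) begins 54 mm behind the grasp point. The pads swing forward as they close: fully open they stand 13 mm farther back than shut.
Start: joints at [-78.512, 21.807, 74.336, -0, 83.858, -12.336], TCP at [0.222, -0.503, 0.231] pointing down, gripper open.
Joint ranges: [-178.18, 178.18], [-50.72, 133.34], [12.68, 142.11], [-81.47, 261.47], [9.98, 163.14], [-165.26, 165.26]. Speed limits (degrees/s): [136.94, 136.94, 180, 180, 180, 180].

## Interface

Orientations are given as a 3x3 rotation matrix whose columns are the frame's x, y, z axes.
In Python, from rig import env gives the robot as it stands. The module is installed in compiled form; this text tells all that it offers.
- The arm moves only by the shell command python3 -m pendant 'ROWS' [FORCE]. ROWS is JSON, a list of rows, each a list of 3 entries, a list of its own where there are three numbers: the shift along the world's x, y, z as a fraction of full scale, then the turn about the world's z as a fraction of full scale, then the opening, from 0 (shut) to 1 (fully open). A call has 1 to 12 rows; each row shifts and turns the commanded pose from where the row before left it; what a row does not reach is not made up. Full scale, the value 1, is 30 mm for a shift and 5 degrees for a turn. A row lasts 1/12 s, in which the tool goes at most 41.7 mm and 7.16 degrees, less where a joint would pass 70% of its speed; a pose out of reach is approached as far as the arm can. A call with a number of a shift or a turn outside -1 to 1 is refused whole. A call with a gripper value outside its range is refused whole. The fingers move at their own pace and stop on an object; FORCE is the grip in N (left out, the last holds). Time passes only in rows, so rows that do not move let the fingers close. It gives the time, the measured TCP pose, the force and the opening at its end, in the units of the state.
- env.observe(): the state, without advancing time (a new reading comes with each control period).
- env.get_image(name): name is "scene" or "top" or "wrist"; returns (picture, depth): 420x560x3 uint8, red, green, blue; 420x560 float32, m along the optical axis (not along the pixel's ray), 0 where there is no reading.
- env.camera_model(name): a dict with "camera_matrix" (3x3 intrinsics, pixels), "R" (3x3) and "t" (3): a world point X has camera coordinates R X + t; the wrist camera has in their place "tool_from_camera" (4x4, takes a point from camera to tool coordinates, whose origin is the TCP and whose axes are the tool frame's). Camera axes: x right, y down, z forward; pixel columns grow to the right and rows downward; lengths in m; the calibration is good to about 2 mm. A picture is of the moment at which its call begins: read the wrist's pose just before it. camera_model takes no time and is no camera call.
- env.close_job(): hands the job in, once; it reports no verdict.
The state is a dict: "time_s": time; "q": joint angles; "qvel": joint speeds; "joint_efforts": joint torques, N m; "position": TCP position; "tool_rot": TCP orientation; "ft_force": force on the tool from outside, world axes, zero at the start; "wrist_torque": the same for the moment, N m; "grip_width": finger opening in m.
Only numpy, scipy, OpenCV 4.12 (cv2) and the standard library are available. Lean on these libraries where they do the work, as an engineer would, in place of code of your own. Each camera call takes 0.05 s, during which the arm holds its last target.

## Task

Put the loose flat tray paddle away in the low locker on the bench: slide the door in front of the empty dock fully aside past the other door, then slide the paddle along the bench, thin steel edge first and without lifting it, into the slot of the empty dock until it is fully home against the stop. Leave that door open so that the paddle can dry, let go, and do not shift the other things on the bench.

Things in the scene. Friction and masses are not known exactly. Their poses are not given: they have to be found in the camera images.
- locker: Low grey locker, no roof, floor or sill; 310 mm wide, 210 deep, 46 high; fixed at the robot's right, front facing about world +y (0.2 rad either way). Origin: on the bench, middle of the front. +x into the locker (way of insertion), +y along its front, away from the robot (about world +x), z up. A 10 mm partition (from x = 30 mm back) at y = 0 divides two bays 140 wide, centred at y = +75 and -75.
- dock: Empty black dock, fixed in either bay (the other bay: like dock with a paddle fixed in it). Origin: on the bench, middle of the stop that the steel edge meets when home, 184 mm behind the locker's front. +x = way of insertion, as the locker's. Slot x -72 mm to 0, 98 wide, 16 high from the bench, under a roof 6 thick. Cheeks (22 high, open above) from x = -80; before them a funnel widens to about 120 at x = -110.
- paddle: Loose grey paddle, flat on the bench before the locker. Origin: centre of its underside. 150 mm long (x -75 to +75), 90 wide (y), 12 thick, 175 to 350 g, straight sides; the last 20 mm at +x is a steel edge 74 wide, 10 thick, that goes in first, pointing to the locker within 0.4 rad at the start. Home: origin 75 mm before the dock's. Slides when pushed; two spread fingertips square it.
- paddle_bar (a point): Middle of the cross-bar on top of the paddle's rear end, 25 mm above the bench: 70 mm long (paddle's y), 16 thick (paddle's x -75 to -59), from 12 to 38 mm above the bench. Bar and blade share one flat rear face at the paddle's x = -75.
- paddle_nose (a point): Middle of the paddle's steel front edge, 75 mm along its +x, 6 mm above the bench; when home it meets the dock's stop.
- door_a (a joint): Sliding door before the +y bay (farther from the robot), front track, middle plane 4 mm behind the locker's front. 145 mm wide, 8 thick, top 44 above the bench. Value in m: 0 shut, grows as it slides to the locker's -y, up to 0.145, wholly before the other door. Starts 0 to 0.02. About 1.2 N of friction and light damping; stays where left.
- door_b (a joint): Sliding door before the -y bay (nearer the robot), rear track, middle plane 20 mm behind the locker's front. Sizes and friction as door_a. Value in m: 0 shut, grows as it slides to the locker's +y, up to 0.145, wholly behind door_a. Starts 0 to 0.02.
- tab_a (a point): Middle of the finger tab standing on top of door_a: 20 mm wide along the locker's y, 8 thick, 44 to 70 mm above the bench, this point at 57. It moves with the door (locker's y = +87.5 mm when shut); push it sideways.
- tab_b (a point): Middle of the like tab on door_b; at the locker's y = -87.5 mm when shut.
- block_a: Bystander: growing block, 75 x 75 x 55 high (mm); origin in its underside. Leave it alone (not shifted by over 30 mm).
- block_b: Bystander: second growing block, 75 x 75 x 55 high (mm); origin in its underside. Leave it alone (not shifted by over 30 mm).
- bottle: Bystander: white bottle, 72 diameter, 190 high (mm); origin in its underside. Leave it alone (not shifted by over 30 mm).
- beaker: Bystander: open white beaker, 90 diameter, 110 high (mm); origin in its underside. Leave it alone (not shifted by over 30 mm).
- bung: Bystander: black rubber bung, 70 diameter, 20 high (mm); origin in its underside. Leave it alone (not shifted by over 30 mm).
- net_pot: Bystander: small black plant pot, 66 diameter, 55 high (mm); origin in its underside. Leave it alone (not shifted by over 30 mm).
- dibber: Bystander: slim hand tool lying down, 180 long (mm); origin in its underside. Leave it alone (not shifted by over 30 mm).
Mind the look-alikes: they are no part of the job. Leave any yellow look-alike of the paddle alone.

How it is judged (in metres and radians):
On the way:
1. The door before the empty dock stands open (at least 120 mm) while the paddle is still outside (((y of dock in the frame of locker above 0 m and value of joint door_a above 0.12 m) or (y of dock in the frame of locker below 0 m and value of joint door_b above 0.12 m)) and x of paddle in the frame of dock below -0.15 m), for 0.1 s.
At the end, for the whole second after the job is handed in: The loose paddle lies at rest in the slot of the empty dock, steel edge first and within 6 mm of the stop, its middle within 7 mm of the slot's middle line; the door of that bay is still open by at least 110 mm (x of paddle in the frame of dock between -0.081 and -0.07 m and y of paddle in the frame of dock between -0.007 and 0.007 m and angle between the x axis of paddle and the x axis of dock, either way round below 0.12 rad and z of paddle in the frame of dock below 0.012 m and distance between paddle_nose and dock below 0.03 m and linear speed of paddle below 0.01 m/s and ((y of dock in the frame of locker above 0 m and value of joint door_a above 0.11 m) or (y of dock in the frame of locker below 0 m and value of joint door_b above 0.11 m))); the robot touches nothing.
It fails at once if The paddle is lifted more than 25 mm off the bench (height (world z) of paddle above 0.025 m).
It fails at once if Another thing on the bench is shifted by more than 30 mm (distance of any of block_a, block_b, bottle, beaker, bung, net_pot, dibber from where it was at the start of the episode above 0.03 m).
It also fails if it takes over 64 s, if anything falls off the work surface, if the arm or the gripper's body presses on something with over 40 N, if the wrist force passes 120 N, or if a joint passes its speed limit or range.

## Working session

There is one attempt and no reset: what is moved stays moved. The work goes in short steps, Python scripts to look and compute and a shell command to move; the robot and the scene stay as the last step left them, time stands still between calls to the robot, and variables do not carry over. Pictures are saved under pics/ and viewed, and the job is handed in when it is done.

```bash
ls; mkdir -p pics; cat > h.py <<'E'
import numpy as np, cv2
from rig import env
def grab(name,tag):
    st=env.observe(); im,d=env.get_image(name)
    cv2.imwrite(f'pics/{tag}.png',im[:,:,::-1]); np.savez(f'pics/{tag}.npz',im=im,d=d,p=st['position'],R=st['tool_rot'])
    return im,d
def cam(name,tag=None):
    m=env.camera_model(name); K=np.array(m['camera_matrix'])
    if name=='wrist':
        z=np.load(f'pics/{tag}.npz'); T=np.array(m['tool_from_camera'])
        W=np.eye(4);W[:3,:3]=z['R'];W[:3,3]=z['p'];W=W@T
        return K,W[:3,:3],W[:3,3]
    R=np.array(m['R']);t=np.array(m['t']); return K,R.T,-R.T@t
def ray(c,u,v):
    K,R,o=c; return o,R@np.linalg.inv(K)@np.array([u,v,1.])
def onz(c,u,v,z):
    o,d=ray(c,u,v); return o+d*(z-o[2])/d[2]
def proj(c,X):
    K,R,o=c; p=K@(R.T@(np.array(X)-o)); return p[:2]/p[2]
def cloud(c,d):
    K,R,o=c; v,u=np.indices(d.shape); P=np.stack([(u-K[0,2])/K[0,0],(v-K[1,2])/K[1,1],np.ones_like(d)],-1)*d[...,None]
    return P@R.T+o
E
python3 - <<'E'
from h import *
print(env.observe())
for n in ('scene','top','wrist'):
    grab(n,n+'0'); print(n,env.camera_model(n))
E
```

```text
pics
{'time_s': 0.0, 'q': array([-7.85124697e+01,  2.18418911e+01,  7.43849951e+01,  1.16756387e-04,
        8.38568863e+01, -1.23367573e+01]), 'qvel': array([ 0.10281079,  0.04032731,  0.07220204,  0.00997111, -0.11609506,
       -0.08768209]), 'joint_efforts': array([ 1.13305225e-03, -4.48459840e+01, -2.31279284e+01, -1.42255208e-04,
        4.79980343e-03,  2.61585058e-06]), 'position': array([ 0.22209442, -0.50285   ,  0.23070191]), 'tool_rot': array([[-9.14788658e-01, -2.89199868e-04,  4.03932703e-01],
       [-4.03932684e-01,  1.43322139e-03, -9.14787589e-01],
       [-3.14368538e-04, -9.99998931e-01, -1.42791195e-03]]), 'ft_force': array([-0.81964757,  0.0957604 , -0.84483484]), 'wrist_torque': array([ 0.03649426, -0.00890334, -0.01062048]), 'grip_width': 0.085662717312386}
scene {'camera_matrix': array([[389.59464816,   0.        , 278.91973489],
       [  0.        , 389.59464816, 208.97479273],
       [  0.        ,   0.        ,   1.        ]]), 'R': array([[ 0.81185756,  0.58380595, -0.00761036],
       [ 0.35695412, -0.50662133, -0.78480481],
       [-0.46202928,  0.6344
[... 332 characters left out ...]
4715e-01, -4.04343909e-02, -2.24109881e-01],
       [ 2.23890069e-01,  9.94342154e-03, -9.74563680e-01]]), 't': array([-0.03474731,  0.46941697,  1.55809553])}
wrist {'camera_matrix': array([[359.77467296,   0.        , 271.26918927],
       [  0.        , 359.77467296, 212.53021595],
       [  0.        ,   0.        ,   1.        ]]), 'tool_from_camera': array([[-5.09250763e-04,  9.46117338e-01,  3.23823600e-01,
        -8.42558173e-02],
       [ 2.45048223e-04, -3.23823514e-01,  9.46117472e-01,
        -1.41727132e-01],
       [ 9.99999840e-01,  5.61163443e-04, -6.69370010e-05,
        -6.25154559e-04],
       [ 0.00000000e+00,  0.00000000e+00,  0.00000000e+00,
         1.00000000e+00]])}
```

View pics/scene0.png

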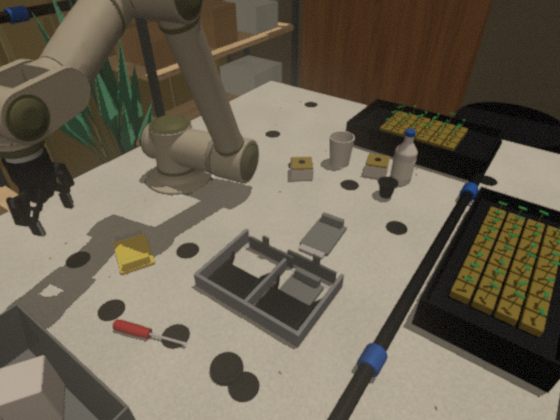

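View pics/top0.png

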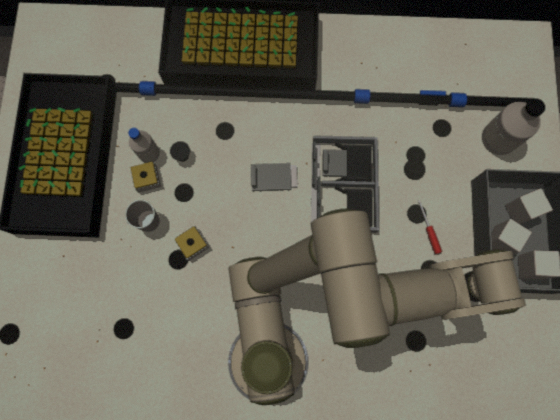

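View pics/wrist0.png

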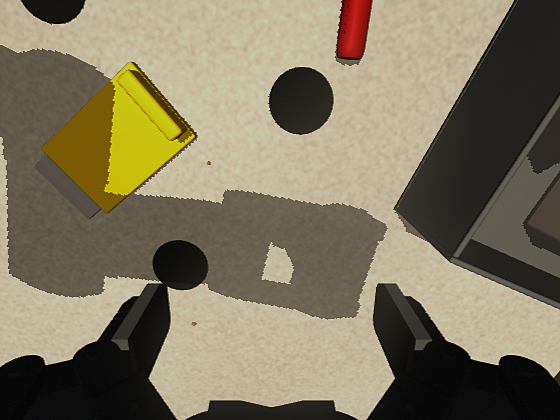

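```bash
python3 - <<'E'
import cv2
a=cv2.imread('pics/scene0.png')[190:360,170:380]; cv2.imwrite('pics/scene0c.png',cv2.resize(a,None,fx=3.7,fy=3.4,interpolation=cv2.INTER_CUBIC))
a=cv2.imread('pics/top0.png')[120:260,220:400]; cv2.imwrite('pics/top0c.png',cv2.resize(a,None,fx=4.2,fy=4.2,interpolation=cv2.INTER_CUBIC))
E
```

```text
(no output)
```

View pics/scene0c.png

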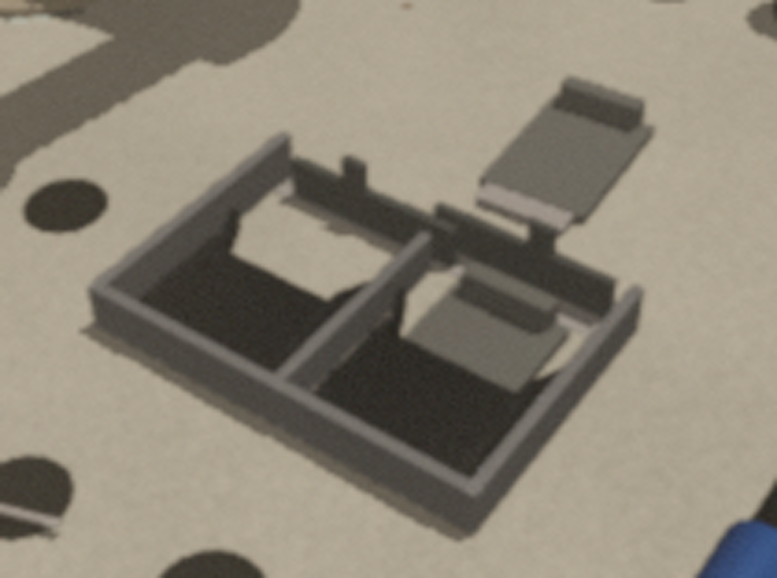

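View pics/top0c.png

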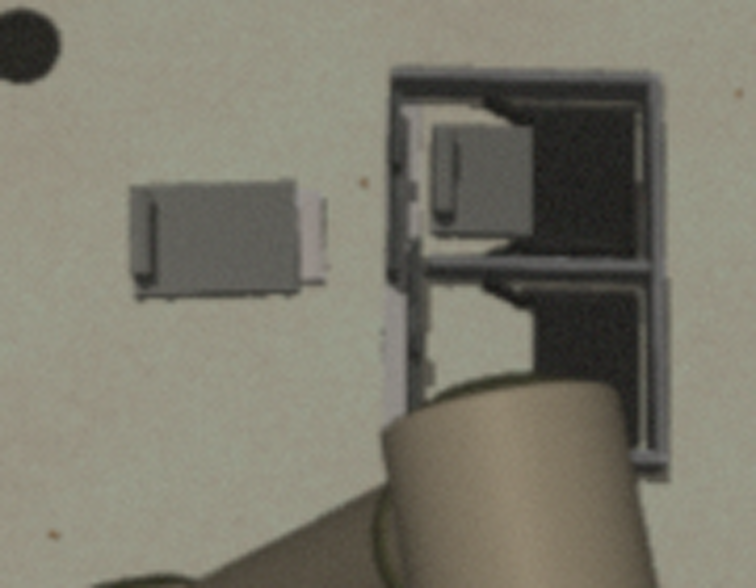

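The upper crop shows two look-alikes. The loose grey paddle is at top (272,177), steel edge towards the locker. The other grey one sits inside the far bay at top (335,163), and the yellow one near the red dibber is a decoy. The near (-y) bay, scene (235,262), holds only the black dock, so it is the empty one and door_b is its door. I'll take rough coordinates before moving the wrist camera over it.

```bash
python3 - <<'E'
from h import *
c=cam('scene'); z=np.load('pics/scene0.npz'); P=cloud(c,z['d'])
# crop->full: u=170+x/3.7, v=190+y/3.4
pts={'tabb':(354,163),'taba':(543,235),'pad_bar':(600,100),'nose':(525,208),'padmid':(570,150),'corner back-near':(97,290),'corner back-far':(475,485),'front near':(285,140),'front far':(635,292),'partition front':(425,240),'partition back':(285,378)}
for k,(x,y) in pts.items():
    u,v=int(round(170+x/3.7)),int(round(190+y/3.4)); print(k,u,v,P[v,u].round(4))
E
```

```text
tabb 266 238 [ 0.5002 -0.1461  0.0733]
taba 317 259 [ 0.645  -0.1257  0.0634]
pad_bar 332 219 [0.5827 0.064  0.035 ]
nose 312 251 [ 0.5933 -0.0618  0.0109]
padmid 324 234 [0.5857 0.0156 0.013 ]
corner back-near 196 275 [ 0.4225 -0.3303  0.0468]
corner back-far 298 333 [ 0.7178 -0.3211  0.0456]
front near 247 231 [ 0.4162 -0.1255  0.04  ]
front far 342 276 [ 0.7168 -0.124   0.0452]
partition front 285 261 [ 0.5685 -0.1563  0.0365]
partition back 247 301 [ 0.5707 -0.3138  0.0375]
```

```bash
python3 -m pendant '[[[0.2,0.8,0.5],-0.5,0],[[0.8,0.9,0.4],-0.5,0],[[0.9,0.9,0.4],-0.5,0],[[0.9,0.9,0.3],-0.5,0],[[0.9,0.9,0],-0.5,0],[[0.9,0.9,0],-0.5,0],[[0.9,0.9,0],-0.5,0],[[0.9,0.9,0],-0.4,0],[[0.9,0.9,0],-0.4,0],[[0.9,0.9,0],-0.4,0],[[0.9,0.9,0],0,0],[[0.9,0.9,0],0,0]]'
```

```text
time_s: 1.15
position: [0.5232, -0.1804, 0.2792]
tool_rot: [[-1.0, -0.0, 0.006], [-0.006, 0.0, -1.0], [0.0, -1.0, -0.0]]
ft_force: [0.4, -0.4, 0.6]
grip_width: -0.0
```

```bash
python3 -m pendant '[[[0.8,0.4,0.4],0,0],[[0.4,0.3,0.2],0,0],[[0,0,0],0,0],[[0,0,0],0,0]]'; python3 - <<'E'
from h import *
for n in ('scene','top','wrist'): grab(n,n+'1')
print(env.observe()['position'])
E
```

```text
time_s: 1.48
position: [0.5582, -0.1608, 0.2968]
tool_rot: [[-1.0, -0.001, 0.007], [-0.007, 0.0, -1.0], [0.001, -1.0, -0.0]]
ft_force: [-0.6, -0.4, 0.4]
grip_width: 0.0001
[ 0.55730023 -0.1618002   0.29686347]
```

View pics/wrist1.png

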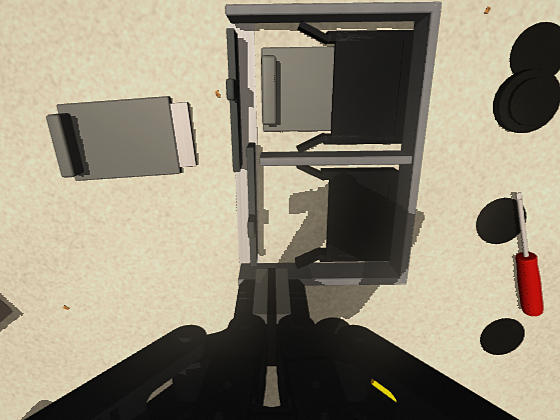

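The wrist view shows the whole locker: the far bay has the fixed paddle at (298,88) and the near bay at (360,215) has only the dock. The loose paddle is at (120,138), bar on its left and pale steel edge on its right (185,135). Enlarging to pick pixels.

```bash
python3 - <<'E'
import cv2
def crop(f,u0,u1,v0,v1,s,o):
    a=cv2.imread(f)[v0:v1,u0:u1]; cv2.imwrite(o,cv2.resize(a,None,fx=s,fy=s,interpolation=cv2.INTER_CUBIC))
crop('pics/wrist1.png',40,210,85,190,4.5,'pics/w1p.png')
crop('pics/wrist1.png',215,450,0,140,3.4,'pics/w1a.png')
crop('pics/wrist1.png',215,450,130,300,3.4,'pics/w1b.png')
E
```

```text
(no output)
```

View pics/w1p.png

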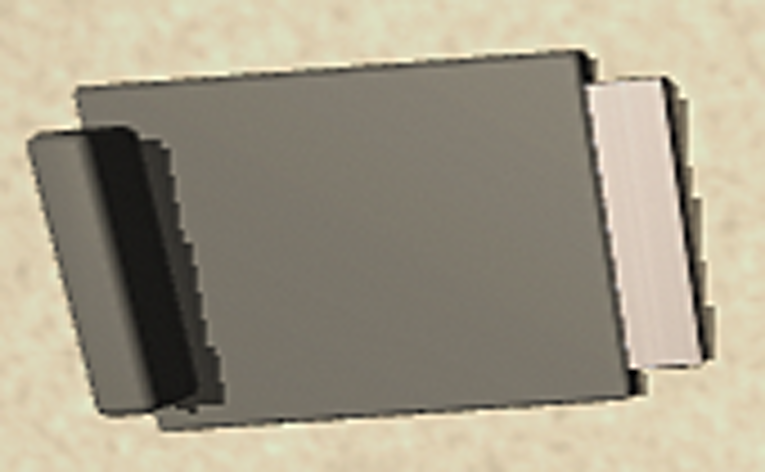

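View pics/w1a.png

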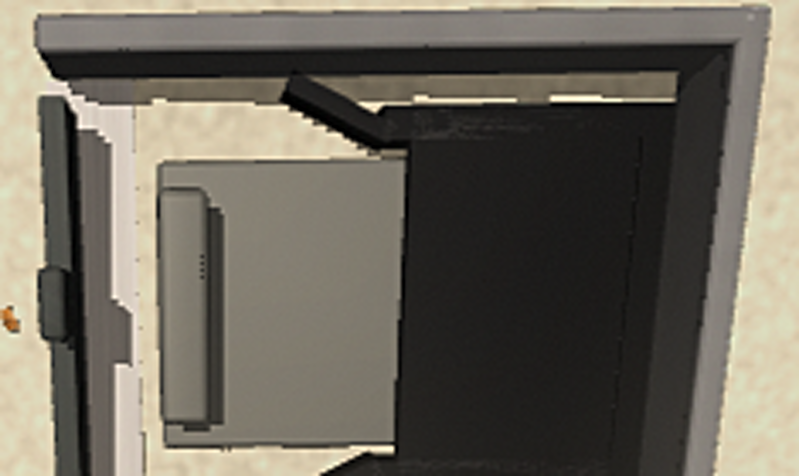

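View pics/w1b.png

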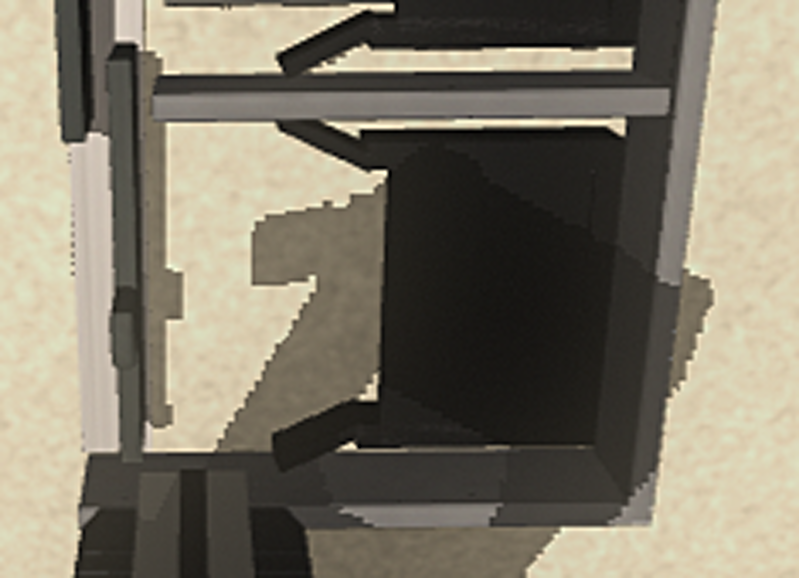

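```bash
cat > m1.py <<'E'
from h import *
c=cam('wrist','wrist1')
def P(x,y,s,u0,v0,z): return onz(c,u0+x/s,v0+y/s,z)
L={k:P(x,y,3.4,215,v0,0.046) for k,(x,y,v0) in {'ff':(36,16,0),'bf':(770,5,0),'bn':(651,523,130),'fn':(80,522,130)}.items()}
for k in L: print(k,L[k].round(4))
print('w front',np.linalg.norm(L['ff']-L['fn']),'back',np.linalg.norm(L['bf']-L['bn']),'depth',np.linalg.norm(L['ff']-L['bf']),np.linalg.norm(L['fn']-L['bn']))
print('front mid',(L['ff']+L['fn'])/2,'yaw y',np.degrees(np.arctan2(*(L['ff']-L['fn'])[[1,0]])),np.degrees(np.arctan2(*(L['bf']-L['bn'])[[1,0]])),'x dir', [np.degrees(np.arctan2(*(L[b]-L[a])[[1,0]])) for a,b in (('ff','bf'),('fn','bn'))])
B=[P(x,y,4.5,40,85,0.012) for x,y in ((78,88),(583,52),(632,397),(160,430))]
S=[P(x,y,4.5,40,85,0.010) for x,y in ((667,78),(703,365))]
for b in B+S: print(b.round(4))
print('blade len',np.linalg.norm(B[1]-B[0]),np.linalg.norm(B[2]-B[3]),'wid',np.linalg.norm(B[2]-B[1]),np.linalg.norm(B[3]-B[0]),'steel',np.linalg.norm(S[0]-S[1]))
print('dirs',[np.degrees(np.arctan2(*(d)[[1,0]])) for d in (B[1]-B[0],B[2]-B[3],S[0]-S[1],B[1]-B[2])])
bt=[P(x,y,4.5,40,85,0.038) for x,y in ((30,138),(100,412))]
print('bar rear top',bt)
print('tab_a',P(53,305,3.4,215,0,0.07),'tab_b',P(122,325,3.4,215,130,0.07))
E
python3 m1.py
```

```text
ff [ 0.7178 -0.1158  0.046 ]
bf [ 0.7216 -0.323   0.046 ]
bn [ 0.4143 -0.3286  0.046 ]
fn [ 0.4135 -0.1208  0.046 ]
w front 0.3043737718579519 back 0.30740204976360613 depth 0.20725099696532814 0.20776937303658558
front mid [ 0.565623   -0.11829722  0.046     ] yaw y 0.9589136303128794 1.0523955329361252 x dir [np.float64(-88.94180472184918), np.float64(-89.77705670515235)]
[0.6233 0.0829 0.012 ]
[ 0.6326 -0.0454  0.012 ]
[ 0.5445 -0.0509  0.012 ]
[0.5347 0.0774 0.012 ]
[ 0.6264 -0.0656  0.01  ]
[ 0.5529 -0.0701  0.01  ]
blade len 0.12865022217765218 0.12869776193934093 wid 0.08831006852086784 0.08876728380320877 steel 0.07368653649183517
dirs [np.float64(-85.83156604141793), np.float64(-85.62821959775779), np.float64(3.519018060949594), np.float64(3.588552857699896)]
bar rear top [array([0.61282447, 0.08175711, 0.038     ]), array([0.54577331, 0.07730317, 0.038     ])]
tab_a [ 0.6404655  -0.12072194  0.07      ] tab_b [ 0.49956581 -0.13855317  0.07      ]
```

```bash
python3 - <<'E'
from h import *
import cv2
def crop(f,u0,u1,v0,v1,s,o):
    a=cv2.imread(f)[v0:v1,u0:u1]; cv2.imwrite(o,cv2.resize(a,None,fx=s,fy=s,interpolation=cv2.INTER_CUBIC))
crop('pics/top1.png',230,400,120,250,4.6,'pics/t1c.png')
crop('pics/scene1.png',180,360,190,350,3.7,'pics/s1c.png')
exec(open('m1.py').read().split("for k in L")[0])
B=[P(x,y,4.5,40,85,0.012) for x,y in ((78,88),(583,52),(632,397),(160,430))]
for n in('top','scene'):
    cc=cam(n); print(n,[(k,proj(cc,v).round(1)) for k,v in L.items()],[proj(cc,b).round(1) for b in B], proj(cc,[.6405,-.1207,.07]),proj(cc,[.4996,-.1386,.07]))
E
```

```text
top [('ff', array([313. , 135.7])), ('bf', array([376.6, 137.1])), ('bn', array([378.5, 229.8])), ('fn', array([312.1, 227.4]))] [array([251.3, 164.1]), array([290.3, 163. ]), array([291. , 188.9]), array([251.5, 190.2])] [314.42028294 155.91790206] [318.96898596 199.05738499]
scene [('ff', array([344. , 273.9])), ('bf', array([299. , 334.4])), ('bn', array([194.2, 273.3])), ('fn', array([247.2, 228.2]))] [array([346.6, 226.7]), array([327.4, 253.1]), array([299.4, 241.5]), array([319.8, 216.7])] [316.6367624  255.23988195] [267.55620504 237.27170914]
```

View pics/t1c.png

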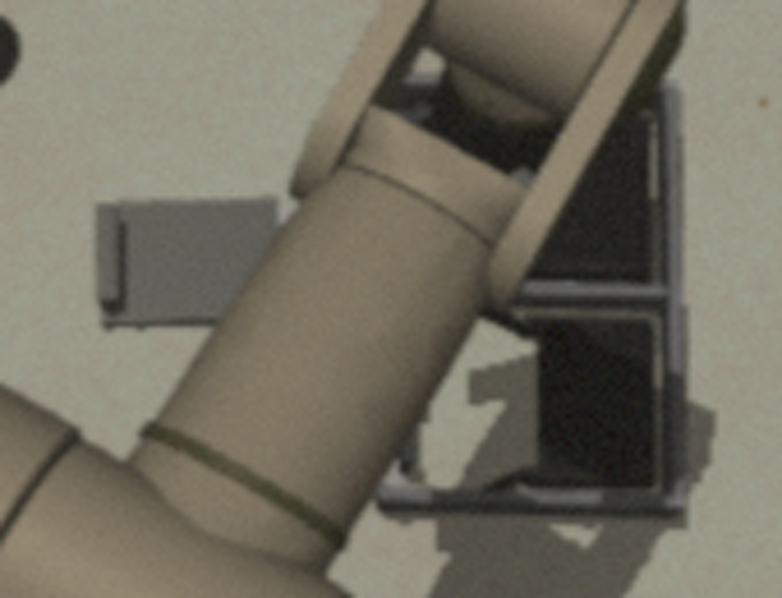

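View pics/s1c.png

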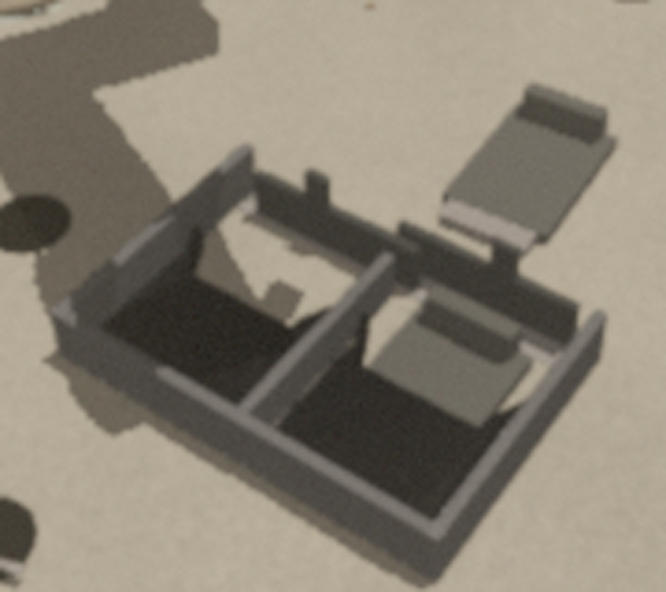

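```bash
cat >> h.py <<'E'
def tri(cs):
    A=np.zeros((3,3));b=np.zeros(3)
    for c,u,v in cs:
        o,d=ray(c,u,v); d=d/np.linalg.norm(d); M=np.eye(3)-np.outer(d,d); A+=M;b+=M@o
    X=np.linalg.solve(A,b)
    return X, [float(np.hypot(*(proj(c,X)-[u,v]))) for c,u,v in cs]
E
python3 - <<'E'
from h import *
w=cam('wrist','wrist1');t=cam('top');s=cam('scene')
W=lambda x,y,v0:(w,215+x/3.4,v0+y/3.4); Wp=lambda x,y:(w,40+x/4.5,85+y/4.5)
T=lambda x,y:(t,230+x/4.6,120+y/4.6); S=lambda x,y:(s,180+x/3.7,190+y/3.7)
for n,a in {'fn':[W(80,522,130),T(380,507),S(247,150)],'bn':[W(651,523,130),T(685,512),S(57,315)],'bf':[W(770,5,0),T(670,80),S(432,533)],'ff':[W(36,16,0),S(604,318)],
 'tab_b top':[W(122,318,130),S(317,174)],'tab_a top':[W(53,305,0),S(505,245)],'pad rear far':[Wp(78,88),S(615,140)],'pad front near':[Wp(632,397),S(445,200)],'bar rear far top':[Wp(30,138),S(605,103),T(97,207)],'bar rear near top':[Wp(100,412),S(532,87),T(98,307)]}.items():
    X,e=tri(a); print(n,X.round(4),np.round(e,1))
E
```

```text
fn [ 0.4079 -0.1209  0.0347] [1.2 0.9 0.9]
bn [ 0.4127 -0.3296  0.0402] [1.6 0.8 1.7]
bf [ 0.7197 -0.3225  0.0459] [2.4 0.8 1.6]
ff [ 0.718  -0.1158  0.0391] [1.6 0.6]
tab_b top [ 0.4981 -0.1397  0.0691] [3.2 1.3]
tab_a top [ 0.6403 -0.1204  0.0662] [0.2 0.1]
pad rear far [0.6222 0.086  0.0053] [1.1 0.3]
pad front near [ 0.543  -0.0466 -0.0017] [1.5 0.6]
bar rear far top [0.6117 0.0809 0.0409] [1.4 0.3 0.2]
bar rear near top [0.5438 0.0801 0.0283] [2.5 0.6 1. ]
```

```bash
python3 -m pendant '[[[-0.85,0.18,-0.5],0,0],[[-0.85,0.18,-0.5],0,0],[[-0.85,0.18,-0.5],0,0],[[-0.85,0.18,-0.5],0,0],[[0,0,-1],0,0],[[0,0,-1],0,0],[[0,0,-1],0,0],[[0,0,-1],0,0],[[0,0,-1],0,0],[[0,0,-0.9],0,0],[[0,0,0],0,0],[[0,0,0],0,0]]'; python3 - <<'E'
from h import *
grab('wrist','wrist2');grab('scene','scene2'); print(env.observe()['position'])
a=cv2.imread('pics/scene2.png')[190:350,180:360]; cv2.imwrite('pics/s2c.png',cv2.resize(a,None,fx=3.7,fy=3.7,interpolation=cv2.INTER_CUBIC))
E
```

```text
time_s: 2.63
position: [0.4554, -0.1398, 0.0602]
tool_rot: [[-1.0, -0.002, 0.005], [-0.005, 0.001, -1.0], [0.002, -1.0, -0.001]]
ft_force: [0.0, -0.0, 0.7]
grip_width: -0.0002
[ 0.45662926 -0.14023036  0.06187053]
```

View pics/wrist2.png

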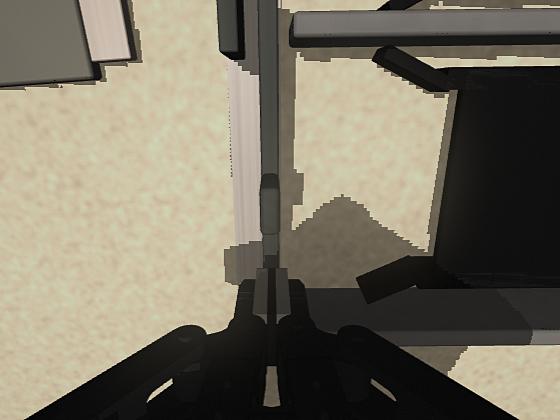

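View pics/s2c.png

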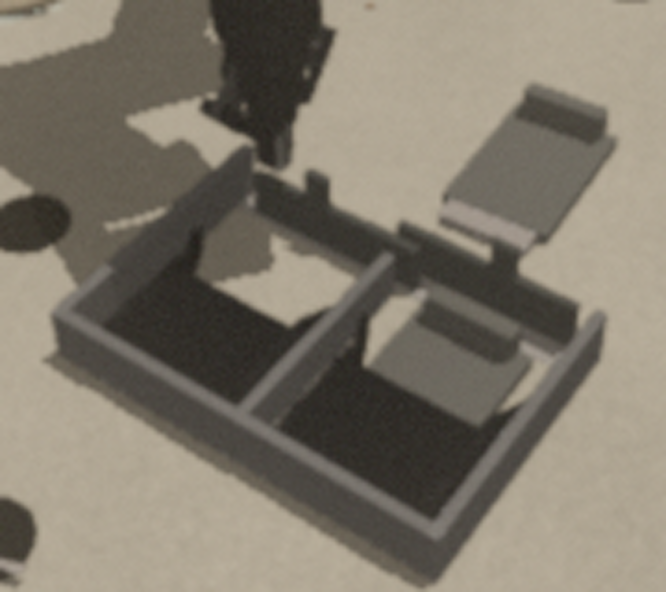

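Fingers (272,280) are lined up with tab_b (270,205) on the near side. Lower slightly and push along +x.

```bash
python3 -m pendant '[[[0,0,-0.25],0,0],[[0.3,0,0],0,0],[[0.3,0.01,0],0,0],[[0.4,0.01,0],0,0],[[0.4,0.01,0],0,0],[[0.4,0.01,0],0,0],[[0.4,0.01,0],0,0],[[0.4,0.01,0],0,0],[[0.4,0.01,0],0,0],[[0.4,0.01,0],0,0],[[0.4,0.01,0],0,0],[[0,0,0],0,0]]'
```

```text
time_s: 3.73
position: [0.5726, -0.1368, 0.0532]
tool_rot: [[-1.0, 0.002, 0.006], [-0.006, -0.001, -1.0], [-0.002, -1.0, 0.001]]
ft_force: [-1.2, 0.8, 0.6]
grip_width: -0.0001
```

```bash
python3 -m pendant '[[[0.3,0.01,0],0,0],[[0.3,0.01,0],0,0],[[0.1,0.01,0],0,0],[[0.1,0,0],0,0],[[0,0,0],0,0]]'; python3 -m pendant '[[[0.1,0,0],0,0],[[0.1,0,0],0,0],[[0,0,0],0,0]]'
```

```text
time_s: 4.15
position: [0.5944, -0.1358, 0.053]
tool_rot: [[-1.0, 0.0, 0.006], [-0.006, -0.0, -1.0], [-0.0, -1.0, 0.0]]
ft_force: [-0.4, -0.0, 0.8]
grip_width: 0.0003
time_s: 4.4
position: [0.6003, -0.1358, 0.0528]
tool_rot: [[-1.0, -0.0, 0.006], [-0.006, 0.0, -1.0], [0.0, -1.0, -0.0]]
ft_force: [-0.1, 0.6, -0.2]
grip_width: -0.0
```

```bash
python3 -m pendant '[[[0.1,0,0],0,0],[[0.1,0,0],0,0],[[0,0,0],0,0]]'; python3 -m pendant '[[[0.1,0,0],0,0],[[0.1,0,0],0,0],[[0,0,0],0,0]]';  python3 - <<'E'
from h import *
grab('wrist','wrist3');grab('scene','scene3'); print(env.observe()['position'],env.observe()['ft_force'])
a=cv2.imread('pics/scene3.png')[190:350,180:360]; cv2.imwrite('pics/s3c.png',cv2.resize(a,None,fx=3.7,fy=3.7,interpolation=cv2.INTER_CUBIC))
E
```

```text
time_s: 4.65
position: [0.6007, -0.1358, 0.0528]
tool_rot: [[-1.0, -0.014, 0.006], [-0.006, 0.001, -1.0], [0.014, -1.0, -0.001]]
ft_force: [-29.0, -2.1, 17.3]
grip_width: -0.0001
time_s: 4.9
position: [0.6009, -0.1357, 0.0528]
tool_rot: [[-1.0, -0.029, 0.006], [-0.006, 0.003, -1.0], [0.029, -1.0, -0.003]]
ft_force: [-57.3, -4.7, 32.7]
grip_width: -0.0002
[ 0.60090931 -0.13566708  0.05278567] [-56.88357987  -3.62996244  31.96714695]
```

View pics/wrist3.png

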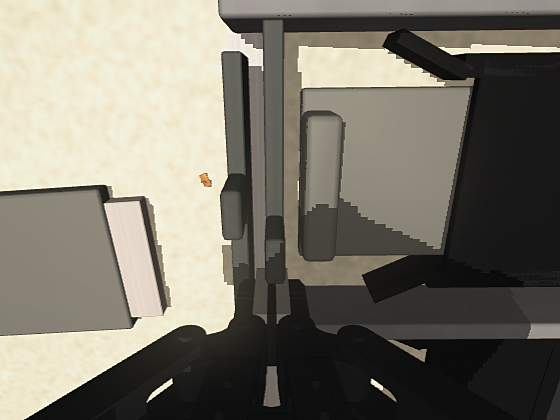

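View pics/s3c.png

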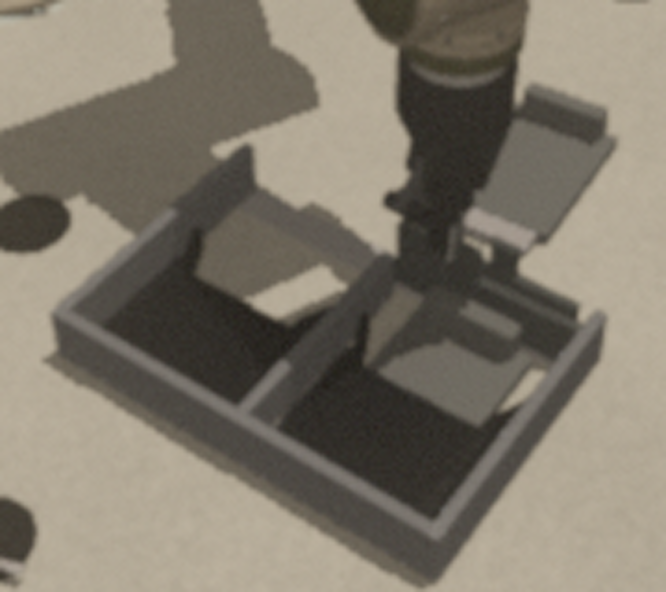

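```bash
python3 -m pendant '[[[-0.8,0,0],0,0],[[0,0,0.6],0,0],[[0,0,1],0,0.3],[[0,0.2,1],0.25,0.5],[[0,1,0.5],0.25,0.5],[[0,1,0],0.25,0.5],[[0,1,0],0,0.5],[[0,1,0],0,0.5],[[0,1,0],0,0.5],[[0,1,0],0,0.5],[[0,0.6,0],0,0.5],[[0,0,0],0,0.5]]';  python3 - <<'E'
from h import *
grab('wrist','wrist4');grab('scene','scene4'); print(env.observe()['position'])
E
```

```text
time_s: 6.0
position: [0.5879, 0.0714, 0.146]
tool_rot: [[-0.997, 0.001, 0.075], [-0.075, 0.001, -0.997], [-0.001, -1.0, -0.001]]
ft_force: [-0.0, -1.0, 0.5]
grip_width: 0.0426
[0.58827331 0.06825819 0.14589551]
```

View pics/wrist4.png

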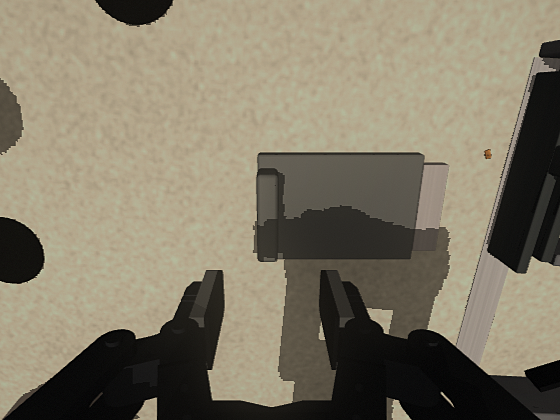

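View pics/scene4.png

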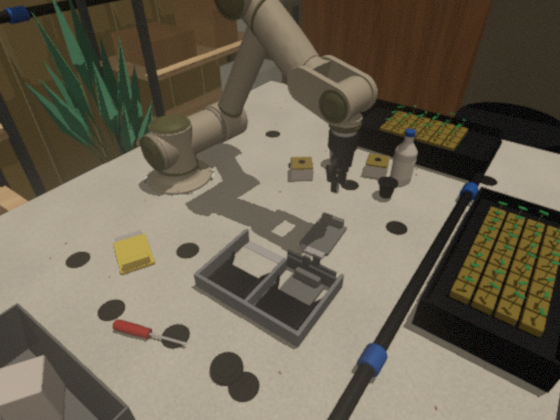

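```bash
python3 - <<'E'
from h import *
c=cam('wrist','wrist4')
b=[onz(c,u,v,0.038) for u,v in ((257,169),(277,169),(277,262),(257,262))]
print([x.round(4) for x in b],'bar mid',np.mean(b,0).round(4))
p=[onz(c,*uv,0.012) for uv in((258,153),(422,153),(411,259))]; s=[onz(c,*uv,.01) for uv in ((448,163),(435,251))]
print([x.round(4) for x in p+s]); sm=(s[0]+s[1])/2
print(np.degrees(np.arctan2(*(p[1]-p[0])[[1,0]])),np.degrees(np.arctan2(*(s[0]-s[1])[[1,0]])), np.degrees(np.arctan2(*(b[1]-b[0]+b[2]-b[3])[[1,0]])),sm)
o=sm[:2]-.142*np.array([np.cos(np.radians(-85.8)),np.sin(np.radians(-85.8))]); print('bar from nose',o)
E
```

```text
[array([0.618 , 0.0847, 0.038 ]), array([0.6191, 0.0707, 0.038 ]), array([0.5467, 0.0648, 0.038 ]), array([0.5455, 0.0802, 0.038 ])] bar mid [0.5823 0.0751 0.038 ]
[array([0.6249, 0.0854, 0.012 ]), array([ 0.6344, -0.04  ,  0.012 ]), array([ 0.5451, -0.0495,  0.012 ]), array([ 0.628 , -0.0626,  0.01  ]), array([ 0.5531, -0.0692,  0.01  ])]
-85.67806845149995 5.022001052827085 -85.66539584004683 [ 0.59052706 -0.06592271  0.01      ]
bar from nose [0.58012723 0.07569594]
```

```bash
python3 -m pendant '[[[-0.23,0.2,-0.8],0,0.5],[[0,0,-0.8],0,0.5],[[0,0,-0.8],0,0.5],[[0,0,-0.8],0,0.5],[[0,0,-0.5],0,0.5],[[0,0,0],0,0.5]]'; python3 - <<'E'
from h import *
grab('wrist','wrist5');grab('scene','scene5'); print(env.observe()['position'])
a=cv2.imread('pics/scene5.png')[150:290,260:420]; cv2.imwrite('pics/s5c.png',cv2.resize(a,None,fx=4,fy=4,interpolation=cv2.INTER_CUBIC))
E
```

```text
time_s: 6.6
position: [0.5799, 0.0726, 0.0318]
tool_rot: [[-0.998, -0.006, 0.069], [-0.069, 0.0, -0.998], [0.005, -1.0, -0.001]]
ft_force: [-0.7, -0.3, -0.7]
grip_width: 0.0427
[0.58160567 0.07300116 0.03508904]
```

View pics/wrist5.png

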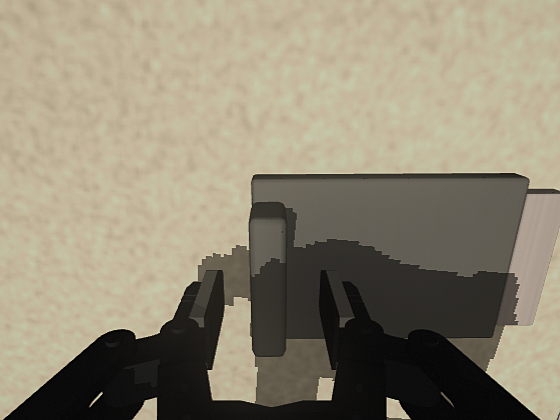

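View pics/s5c.png

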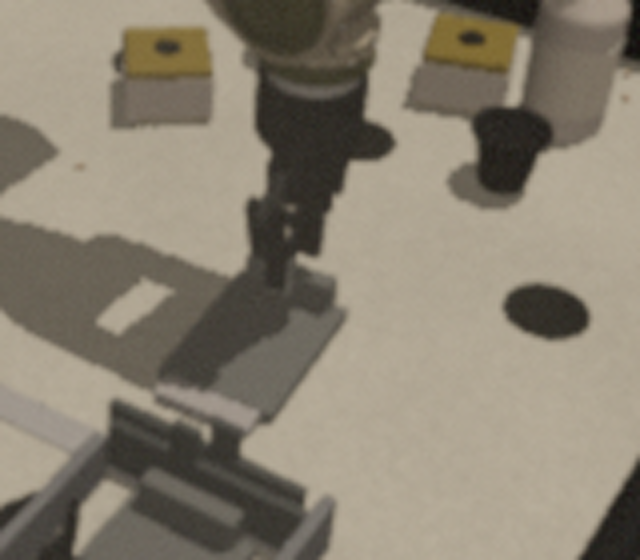

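The bar (267,280) sits between the fingers at (215) and (325). Lower and grip.

```bash
python3 -m pendant '[[[0,0,-0.3],0,0.5],[[0,0,-0.25],0,0.5],[[0,0,0],0,0.3],[[0,0,0],0,0.1],[[0,0,0],0,0],[[0,0,0],0,0],[[0,0,0],0,0],[[0,0,0],0,0]]' 30; python3 - <<'E'
from h import *
grab('wrist','wrist6'); print(env.observe()['position'],env.observe()['ft_force'])
E
```

```text
time_s: 7.37
position: [0.5814, 0.0741, 0.0185]
tool_rot: [[-0.997, 0.0, 0.071], [-0.071, -0.0, -0.997], [-0.0, -1.0, 0.0]]
ft_force: [0.0, -0.1, -0.9]
grip_width: 0.0151
[0.58137293 0.07413525 0.01849349] [0.25388326 0.50994159 0.45269083]
```

View pics/wrist6.png

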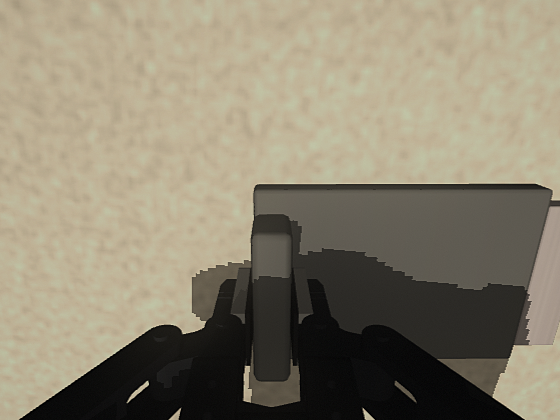

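```bash
python3 - <<'E'
from h import *
cv2.imwrite('pics/w6c.png',cv2.resize(cv2.imread('pics/wrist6.png')[170:400,220:560],None,fx=2.3,fy=2.3,interpolation=cv2.INTER_CUBIC))
c=cam('wrist','wrist6')
a,b=onz(c,270,233,.038),onz(c,272,380,.038); print(a,b,(a+b)/2,np.linalg.norm(a-b))
a,b=onz(c,400,185,.012),onz(c,400,358,.012); print(a,b,(a+b)/2,np.linalg.norm(a-b))
a,b=onz(c,256,185,.012),onz(c,545,185,.012); print(np.degrees(np.arctan2(*(b-a)[[1,0]])))
E
```

```text
[0.61541107 0.07787042 0.038     ] [0.5479714  0.07224698 0.038     ] [0.58169124 0.0750587  0.038     ] 0.0676737159894723
[0.63071382 0.0237457  0.012     ] [0.54166338 0.00690086 0.012     ] [0.5861886  0.01532328 0.012     ] 0.09062963027229222
-85.88634902742785
```

View pics/w6c.png

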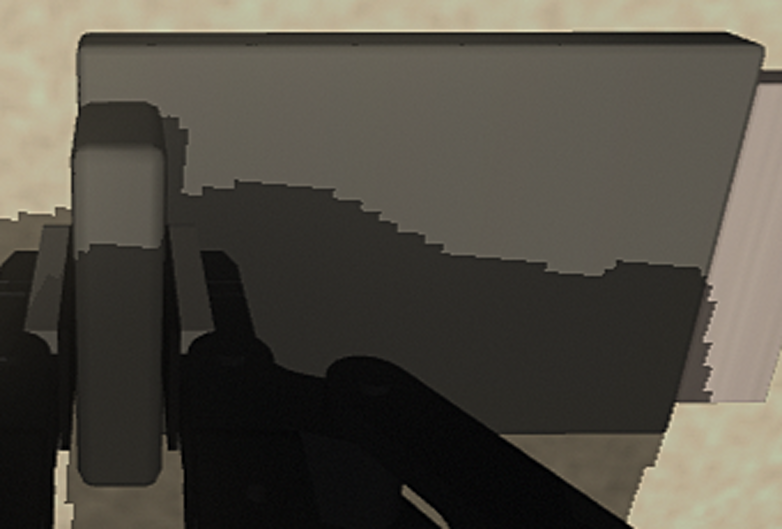

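```bash
python3 - <<'E'
from h import *
c=cam('wrist','wrist1')
W=lambda x,y,z:onz(c,215+x/3.4,130+y/3.4,z)
l=np.array([.0175,-.9998]);yv=np.array([.9998,.0175]);o=np.array([.564,-.118])
for n,(x,y,z) in {'cheek far in':(368,170,.022),'cheek near in':(355,405,.022),'roof front far':(387,165,.022),'roof front near':(380,400,.022),'outer far':(390,130,.022),'outer far b':(600,130,.022),'outer near':(360,446,.022),'outer near b':(595,446,.022),'tip far':(285,125,.022),'tip near':(275,465,.022),'part front lo':(155,120,.046),'part front hi':(155,93,.046),'part back lo':(668,112,.046),'part bk hi':(668,88,.046)}.items():
    p=W(x,y,z)[:2]; print(n,p.round(4),'loc',(p-o)@l.round(4),(p-o)@yv)
E
```

```text
cheek far in [ 0.5396 -0.2224] loc 0.10390590684505023 -0.026255453365123683
cheek near in [ 0.4497 -0.2222] loc 0.1021925237342661 -0.1161158945415
roof front far [ 0.5414 -0.2289] loc 0.1104646074561144 -0.024546097456936124
roof front near [ 0.4518 -0.2314] loc 0.1114357222825874 -0.11418406575578936
outer far [ 0.5538 -0.2292] loc 0.11100617691694785 -0.012175780467622918
outer far b [ 0.5542 -0.3017] loc 0.1834842357496606 -0.013040035750456312
outer near [ 0.4327 -0.2249] loc 0.10461184246556064 -0.13310130812453275
outer near b [ 0.4333 -0.3136] loc 0.1932725217487898 -0.13413836582002162
tip far [ 0.5553 -0.1929] loc 0.07473733622613217 -0.009994114542467755
tip near [ 0.4246 -0.1931] loc 0.07261699870275866 -0.14072545062160646
part front lo [ 0.5617 -0.1488] loc 0.030750924230739256 -0.002844364205459955
part front hi [ 0.5705 -0.1488] loc 0.030942280303038697 0.0059554212844033965
part back lo [ 0.5652 -0.3149] loc 0.1968677514287582 -0.0022058434692539186
part bk hi [ 0.573  -0.3139] loc 0.19597484386941033 0.005599104073082441
```

```bash
python3 -m pendant '[[[-0.2,0,0],0,0],[[-0.4,0,0],-0.1,0],[[-0.4,0,0],-0.1,0],[[-0.4,0,0],-0.1,0],[[-0.4,0,0],-0.1,0],[[-0.4,0,0],-0.1,0],[[-0.4,0,0],-0.1,0],[[-0.4,0,0],0,0],[[-0.13,0,0],0,0],[[0,-0.3,0],0,0],[[0,0,0],0,0],[[0,0,0],0,0]]' 50; python3 - <<'E'
from h import *
for n in('wrist','top','scene'): grab(n,n+'7')
print(env.observe()['position'],env.observe()['ft_force'])
E
```

```text
time_s: 8.42
position: [0.4875, 0.0642, 0.0185]
tool_rot: [[-1.0, -0.0, 0.018], [-0.018, -0.001, -1.0], [0.0, -1.0, 0.001]]
ft_force: [-3.6, -3.6, 4.7]
grip_width: 0.015
[0.48771183 0.0644016  0.01849293] [-3.54434509 -4.34543295  5.23376921]
```

View pics/wrist7.png

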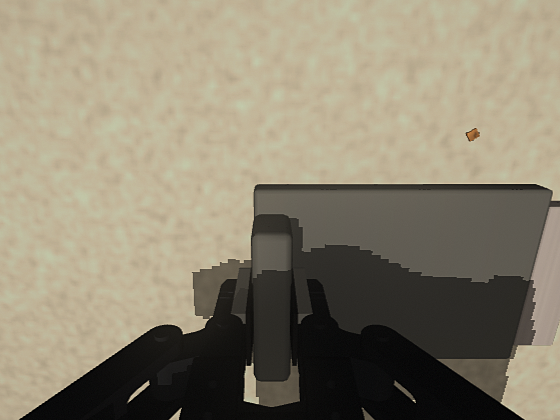

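View pics/scene7.png

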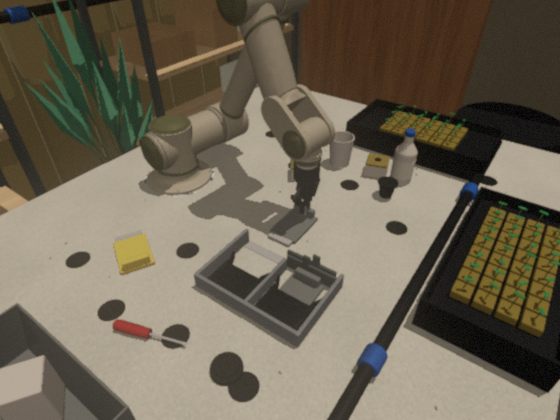

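Paddle moved rigidly with the gripper (its wrist-image position is unchanged from before), and the scene shows it in front of the near bay. Advance along the bay axis to the funnel mouth.

```bash
python3 -m pendant '[[[0,-0.2,0],0,0],[[0,-0.4,0],0,0],[[0.01,-0.4,0],0,0],[[0.01,-0.4,0],0,0],[[0.01,-0.4,0],0,0],[[0.01,-0.4,0],0,0],[[0.01,-0.4,0],0,0],[[0.01,-0.4,0],0,0],[[0,-0.4,0],0,0],[[0,-0.4,0],0,0],[[0,0,0],0,0],[[0,0,0],0,0]]'; python3 - <<'E'
from h import *
for n in('wrist','top','scene'): grab(n,n+'8')
print(env.observe()['position'],env.observe()['ft_force'])
a=cv2.imread('pics/scene8.png')[180:350,180:360]; cv2.imwrite('pics/s8c.png',cv2.resize(a,None,fx=3.5,fy=3.5,interpolation=cv2.INTER_CUBIC))
a=cv2.imread('pics/top8.png')[120:260,230:400]; cv2.imwrite('pics/t8c.png',cv2.resize(a,None,fx=4.2,fy=4.2,interpolation=cv2.INTER_CUBIC))
E
```

```text
time_s: 9.57
position: [0.4897, -0.0509, 0.0185]
tool_rot: [[-1.0, 0.001, 0.017], [-0.018, -0.002, -1.0], [-0.001, -1.0, 0.002]]
ft_force: [-0.0, -3.9, 4.4]
grip_width: 0.015
[ 0.48971444 -0.04977439  0.01853078] [ 0.16625343 -3.4041351   4.95966545]
```

View pics/wrist8.png

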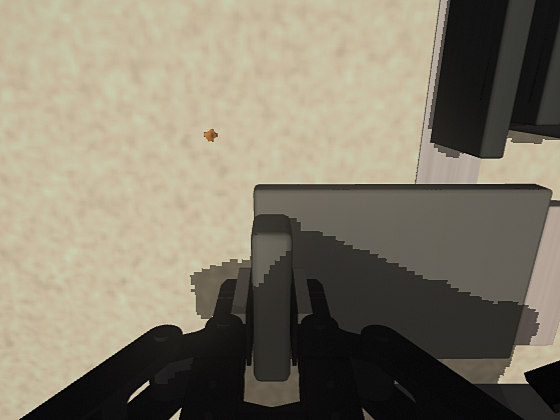

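View pics/s8c.png

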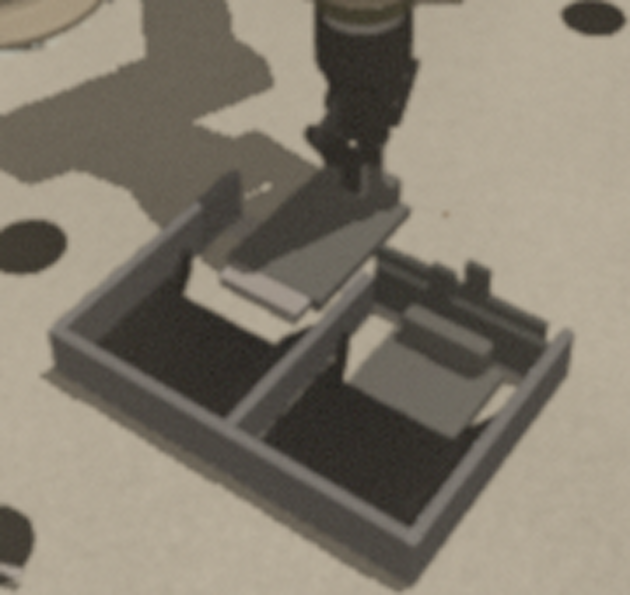

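View pics/t8c.png

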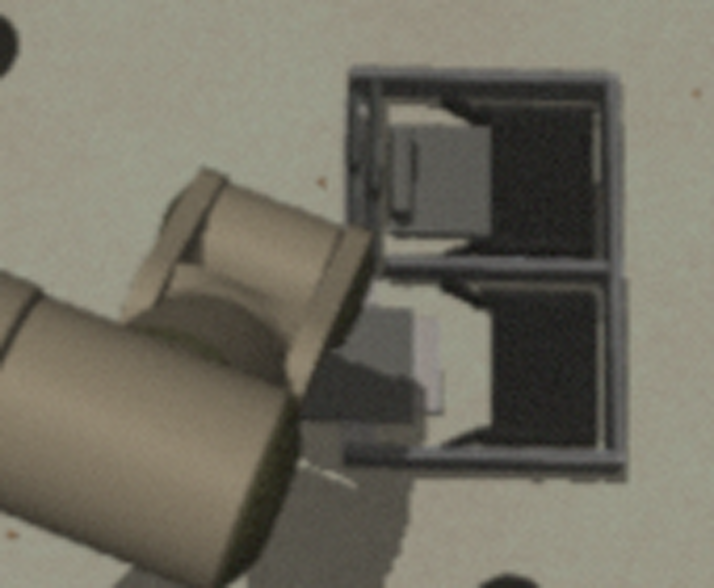

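```bash
python3 - <<'E'
from h import *
c=cam('top'); T=lambda x,y,z:onz(c,230+x/4.2,120+y/4.2,z)
l=np.array([.0175,-.9998]);yv=np.array([.9998,.0175]);o=np.array([.564,-.118])
for n,a in {'steel far':(440,316,.01),'steel near':(440,413,.01),'roof far':(530,284,.022),'roof near':(530,446,.022),'part hi':(500,260,.046),'part lo':(500,277,.046),'wall near out':(500,478,.046),'wall far out':(500,70,.046)}.items():
    p=T(*a)[:2]; print(n,p.round(4),((p-o)@l).round(4),((p-o)@yv).round(4))
E
```

```text
steel far [ 0.5296 -0.1937] 0.0751 -0.0358
steel near [ 0.4529 -0.195 ] 0.0751 -0.1124
roof far [ 0.5548 -0.2613] 0.1431 -0.0117
roof near [ 0.4277 -0.2623] 0.1419 -0.1388
part hi [ 0.5661 -0.2349] 0.1169 0.0
part lo [ 0.5527 -0.2351] 0.1168 -0.0134
wall near out [ 0.3978 -0.2368] 0.1159 -0.1683
wall far out [ 0.7193 -0.2332] 0.1179 0.1533
```

Nose and slot centres agree to about 1 mm laterally (-74.1 vs -75.3 mm in the locker frame). Sliding in.

```bash
python3 -m pendant '[[[0,-0.3,0],0,0],[[0.01,-0.4,0],0,0],[[0.01,-0.4,0],0,0],[[0.01,-0.4,0],0,0],[[0,-0.4,0],0,0],[[0.01,-0.3,0],0,0],[[0,-0.3,0],0,0],[[0.01,-0.3,0],0,0],[[0,-0.3,0],0,0],[[0,-0.2,0],0,0],[[0,0,0],0,0]]'
```

```text
time_s: 10.63
position: [0.4906, -0.148, 0.0185]
tool_rot: [[-1.0, -0.0, 0.018], [-0.018, 0.001, -1.0], [-0.0, -1.0, -0.001]]
ft_force: [-1.5, -0.4, 6.8]
grip_width: 0.0147
```

```bash
python3 -m pendant '[[[0,-0.15,0],0,0],[[0,-0.1,0],0,0],[[0,0,0],0,0]]'; python3 -m pendant '[[[0,-0.1,0],0,0],[[0,0,0],0,0]]'; python3 -m pendant '[[[0,-0.08,0],0,0],[[0,0,0],0,0]]'
```

```text
time_s: 10.88
position: [0.4905, -0.1546, 0.0185]
tool_rot: [[-1.0, -0.0, 0.019], [-0.019, 0.002, -1.0], [0.0, -1.0, -0.002]]
ft_force: [-0.5, 3.0, 8.4]
grip_width: 0.0152
time_s: 11.05
position: [0.4905, -0.1574, 0.0185]
tool_rot: [[-1.0, -0.0, 0.019], [-0.019, 0.002, -1.0], [0.0, -1.0, -0.002]]
ft_force: [-1.0, 4.9, 8.9]
grip_width: 0.0152
time_s: 11.22
position: [0.4905, -0.1596, 0.0185]
tool_rot: [[-1.0, -0.001, 0.019], [-0.019, 0.002, -1.0], [0.0, -1.0, -0.002]]
ft_force: [-0.6, 4.8, 9.0]
grip_width: 0.015
```

```bash
for i in 1; do :; done; python3 -m pendant '[[[0,-0.06,0],0,0],[[0,0,0],0,0]]'; python3 -m pendant '[[[0,-0.06,0],0,0],[[0,0,0],0,0]]'; python3 -m pendant '[[[0,-0.06,0],0,0],[[0,0,0],0,0]]'
```

```text
time_s: 11.38
position: [0.4905, -0.1609, 0.0185]
tool_rot: [[-1.0, -0.001, 0.019], [-0.019, 0.003, -1.0], [0.0, -1.0, -0.003]]
ft_force: [0.5, 8.7, 9.7]
grip_width: 0.0149
time_s: 11.55
position: [0.4904, -0.161, 0.0185]
tool_rot: [[-1.0, -0.001, 0.019], [-0.019, 0.006, -1.0], [0.001, -1.0, -0.006]]
ft_force: [2.4, 18.0, 12.7]
grip_width: 0.0147
time_s: 11.72
position: [0.4904, -0.161, 0.0185]
tool_rot: [[-1.0, -0.001, 0.019], [-0.019, 0.009, -1.0], [0.001, -1.0, -0.009]]
ft_force: [5.1, 27.9, 14.1]
grip_width: 0.0146
```

Force rises sharply at y = -0.161, where the stop was predicted. Relax the push, open and lift clear.

```bash
python3 -m pendant '[[[0,0.1,0],0,0],[[0,0,0],0,0.2],[[0,0,0],0,0.36],[[0,0,0],0,0.36],[[0,0,0],0,0.36],[[0,0,0],0,0.36],[[0,0,0.4],0,0.36],[[0,0,0.8],0,0.36],[[0,0,1],0,0.36],[[0,0,1],0,0.36],[[0,0,1],0,0.36],[[0,0,0],0,0.36]]'; python3 - <<'E'
from h import *
for n in('wrist','scene'): grab(n,n+'9')
print(env.observe()['position'],env.observe()['ft_force'])
E
```

```text
time_s: 12.72
position: [0.4926, -0.1645, 0.1495]
tool_rot: [[-1.0, 0.008, 0.019], [-0.019, -0.005, -1.0], [-0.008, -1.0, 0.005]]
ft_force: [0.4, -0.7, 0.3]
grip_width: 0.031
[ 0.49079676 -0.16350126  0.14492045] [-0.58501238  0.90959901 -0.30962439]
```

View pics/wrist9.png

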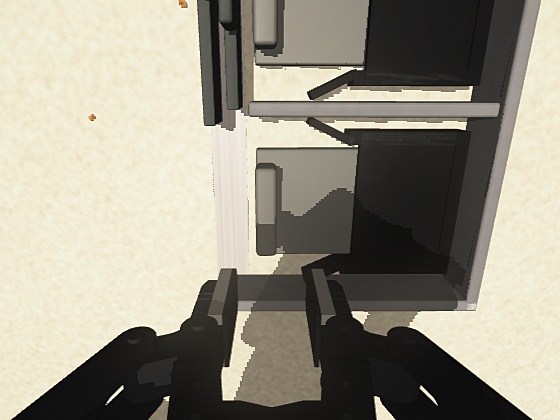

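Released: the paddle (305,200) sits in the near dock level with the fixed one above it. I'll raise the camera and measure.

```bash
python3 -m pendant '[[[0,0,1],0,0.1],[[0.3,0.2,1],0,0],[[0.5,0.3,1],0,0],[[0.5,0.4,1],0,0],[[0.5,0.4,1],0,0],[[0.3,0.3,0.4],0,0],[[0,0,0],0,0],[[0,0,0],0,0],[[0,0,0],0,0]]'; python3 - <<'E'
from h import *
for n in('wrist','scene','top'): grab(n,n+'10')
a=cv2.imread('pics/wrist10.png')[:,150:430]; cv2.imwrite('pics/w10c.png',cv2.resize(a[:300],None,fx=2.0,fy=2.0,interpolation=cv2.INTER_CUBIC))
b,c=cv2.imread('pics/scene0.png'),cv2.imread('pics/scene10.png')
cv2.imwrite('pics/s10.png',cv2.resize(c,None,fx=1.4,fy=1.4,interpolation=cv2.INTER_CUBIC))
E
```

```text
time_s: 13.57
position: [0.5529, -0.1155, 0.3039]
tool_rot: [[-1.0, -0.004, 0.018], [-0.018, 0.001, -1.0], [0.004, -1.0, -0.002]]
ft_force: [-0.5, 0.5, 0.0]
grip_width: -0.0001
```

View pics/w10c.png

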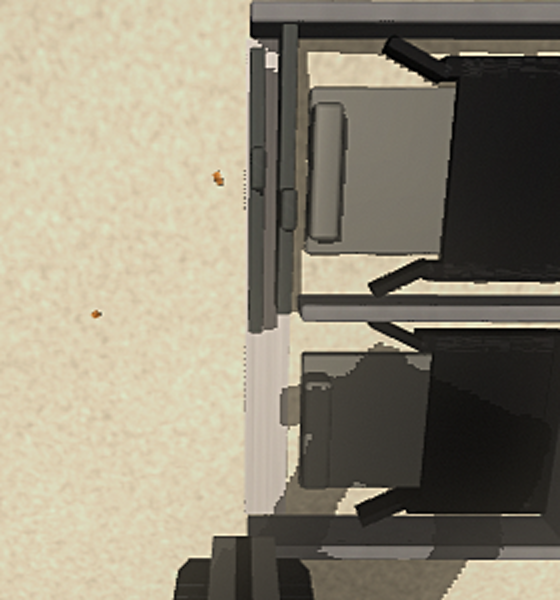

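View pics/s10.png

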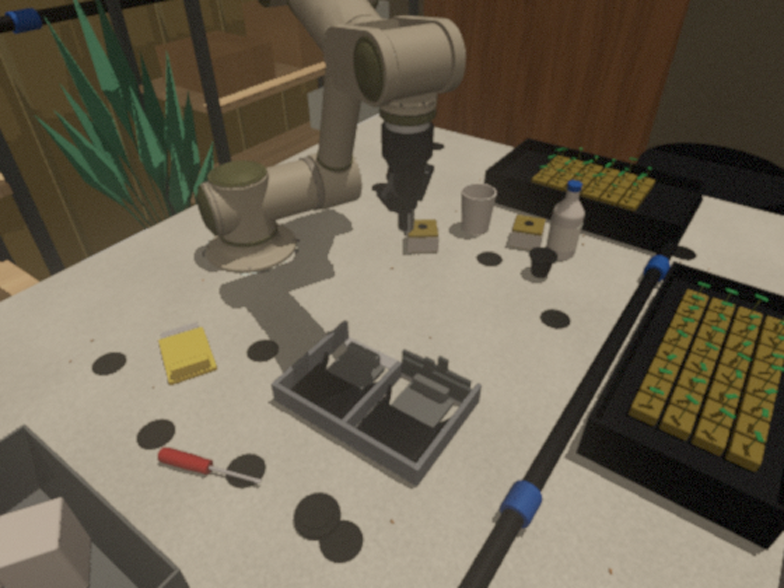

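```bash
python3 - <<'E'
from h import *
c=cam('wrist','wrist10'); W=lambda x,y,z:onz(c,150+x/2,y/2,z)[:2]
l=np.array([.0175,-.9998]);yv=np.array([.9998,.0175]);o=np.array([.5655,-.118])
for n,a in {'rear far':(303,352,.012),'rear near':(300,487,.012),'blade far @roof':(432,352,.012),'blade near @roof':(420,488,.012),'roof far':(430,350,.022),'roof near':(420,513,.022),'roof out far':(450,329,.022),
 'fixed rear far':(309,87,.012),'fixed rear near':(302,252,.012),'fixed far':(440,88,.012),'fixed near':(430,254,.012),'tabb':(288,210,.07),'taba':(258,168,.07),'part hi':(400,305,.046),'part lo':(400,321,.046),'doorb near edge':(284,327,.044)}.items():
    p=W(*a); print(n,((p-o)@l).round(4),((p-o)@yv).round(4))
# bystander image change
a,b=np.load('pics/scene0.npz')['im'].astype(int),np.load('pics/scene10.npz')['im'].astype(int)
for n,(u0,u1,v0,v1) in {'dibber':(105,195,310,352),'bottle':(388,420,125,190),'beaker':(326,358,130,170),'blockb':(362,392,150,180),'pot':(375,402,175,203),'blocka lower':(300,316,165,182),'bung?':(200,270,340,410)}.items(): print(n,np.abs(a-b)[v0:v1,u0:u1].mean().round(1))
E
```

```text
rear far 0.0332 -0.0307
rear near 0.0338 -0.1214
blade far @roof 0.1125 -0.0306
blade near @roof 0.1126 -0.1219
roof far 0.1085 -0.027
roof near 0.1114 -0.1352
roof out far 0.1193 -0.0142
fixed rear far 0.0322 0.1178
fixed rear near 0.0308 0.0294
fixed far 0.1039 0.1173
fixed near 0.1062 0.0284
tabb 0.0187 0.0556
taba 0.0035 0.0754
part hi 0.0833 0.0041
part lo 0.084 -0.0048
doorb near edge 0.0193 -0.0087
dibber 2.9
bottle 2.8
beaker 2.2
blockb 2.6
pot 2.7
blocka lower 2.2
bung? 2.8
```

```bash
python3 - <<'E'
from h import *
print(env.observe()['time_s'],env.close_job())
E
```

```text
the job is handed in; nothing more can be done
13.7167 None
```

The paddle is in the empty dock and the job was handed in at 13.7 s; no verdict was reported.

**What I did:** I pushed tab_b sideways until door_b, in front of the near (-y) bay, reached its hard stop. I then gripped the loose paddle by its cross-bar, slid it flat along the bench in line with the bay, and pushed it into the dock. Contact force rose sharply at y = -0.161 m, which is where I had predicted the stop. After that I relaxed the push, let go and lifted clear.

**Last checks, from the wrist and scene cameras:**

| Check | Measured | Expected |
|---|---|---|
| Paddle rear face behind the locker front | 33.5 mm | 34 mm when home |
| Paddle middle relative to the slot's line | about 1.3 mm off | within 7 mm |
| Paddle angle to the dock | under 1° | under 0.12 rad (about 7°) |
| door_b opening | about 143 mm | at least 110 mm |

- **Gripper:** it was well above the bench, touching nothing.
- **Other things on the bench:** image patches at the dibber, bottle, beaker, both blocks and the pot matched the start pictures. I never positively identified the bung. The patch I compared for it was a guess, though nothing I moved went near it.

**Checks that disagreed:**
- Two-view heights scattered by up to about 14 mm from the stated values, because of pixel error.
- The same measurement put the fixed paddle's rear at about 31.5 mm, 2 mm less than the loose one. I relied on the force at the stop instead.
- The wrist force reached about 66 N for a moment at the door's end stop. That is below the 120 N wrist limit, and it was the fingertips pressing.

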